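# Draw the height gauge from its deep storage bore with the pull hook

## Task

Take the pull hook from its rest, hook the wire bail of the height gauge at the bottom of the deep-bored block and draw the gauge out without touching it with the fingers. Set it down gently on the metal setting plate, standing upright with its side touching the stop bar, somewhere near the middle of the bar's length, and unhook it. Hang the hook upright in the fork of its rest again, and leave the loose blanks and the caliper where they lie.

Things in the scene. Friction and masses are not known exactly. Their poses are not given: they have to be found in the camera images.
- pull_hook: Hand hook hanging upright, 0.12 kg. Origin on shank axis at underside of its round collar (35 mm dia, 6 mm thick), z up. Square wood handle 20x20 mm, 6 to 66 mm above origin, faces square to x and y. Below: 5 mm wire shank straight down to a J: see point hook_toe. Starts in the rest's fork.
- hook_toe (a point): On the hook's toe: midway in the gap between shank and upturned tip, on the toe's upper side, where a hooked bail rests; 6 mm to +x of the shank axis, 99 mm below the hook's origin. Toe's lowest point 104 mm below that origin, top of tip 90 mm below; tip axis 12 mm, tip's outer face 14.5 mm to +x of the shank axis; gap 7 mm wide.
- rest: Fixed dark steel hook rest. Origin at table level under the spot where the shank hangs, z up. Two level prongs (15 mm wide) along x, tops 130 mm up, 16 mm slot between them, open at the +x end 24 mm from the origin; closed by an upright (no higher) 28 mm to -x. Foot 90x80x8 mm. The hook hangs by its collar on the prongs, its origin 130 mm up, toe to +x.
- well: Fixed wooden block 96x96 mm, 130 mm high, low cleats at its foot, with one round bore 64 mm in diameter open at the top; bore floor 6 mm above the table, so 124 mm deep. Origin at table level on the bore's axis, z up.
- gauge: Loose steel disc 42 mm dia, 26 mm high, 0.2 to 0.35 kg, with a rigid wire bail upright on top. Origin: centre of underside, z up. Bail lies in the y-z plane (opening faces x): 4 mm wire, opening 24 mm wide, from 26 to 54 mm above origin with a round top; outer top 58 mm. Starts upright on the bore's floor, up to 6 mm off its axis.
- plate: Fixed aluminium setting plate 110x110 mm, 14 mm thick, with a straight dark steel stop bar (14 mm wide, 18 mm above the plate) along its far (+x) edge. Origin: centre of underside at table level, z up. The bar runs along y, middle at y=0, inner face at x=+40 mm; the gauge touches it with its axis at x=+19 mm.
- caliper_1: Bystander: steel caliper, 68 x 205 x 10 mm, lying behind the work. Origin under its middle.
- blank_a: Bystander: flat cross-shaped wooden blank, 54 x 96 x 20 mm. Origin under its middle.
- blank_b: Bystander: flat cross-shaped wooden blank, 53 x 98 x 20 mm. Origin under its middle.

How it is judged:
By the outcome, as a careful person would: the job done as asked, in the order asked, and still so for the second after the job is handed in, with the robot touching nothing.
It also fails if it takes over 62 s, if anything falls off the work surface, if the arm or the gripper's body presses on something with over 40 N, if the wrist force passes 120 N, or if a joint passes its speed limit or range.

## Robot

A 6-joint arm with a two-finger parallel gripper is mounted at the origin on a cart in front of the work surface, level with it; the furniture and walls round the work are solid. World frame = base frame: x ahead of the robot, y to its left, z up, the work surface at z = 0. Lengths are in m, angles in rad, forces in N, time in s.
With the tool pointing down it reaches from about 0.375 to 0.9 m from the base axis. Payload 3.1 kg.
Tool frame: the origin (TCP) lies on the centre line of the jaws, within the pads' length; the fingertips stand 22 mm ahead of it and the grasp point (between the pads) lies 3 mm ahead of it; z points along the fingers, y is the line along which they close (so a half turn about z gives the same grasp; the last joint's range is limited). The gripper opens to 85 mm and grips with 20 to 120 N. Pads are 22 mm wide; open, the fingers measure 114 mm over their backs; the gripper's body (76 mm by 85 mm) begins 54 mm behind the grasp point. The pads swing forward as they close: fully open they stand 13 mm farther back than shut.
Start: joints at [-1.44, 0.527, 1.433, -0, 1.181, -0.178], TCP at [0.191, -0.595, 0.253] pointing down, gripper open.
Joint ranges: [-3.08, 3.08], [-0.75, 2.2], [0.22, 2.44], [-1.43, 4.57], [0, 2.65], [-2.85, 2.85]. Speed limits (rad/s): [2.79, 2.79, 3.14, 3.14, 3.14, 3.14].

## Interface

Orientations are given as a unit quaternion [x, y, z, w].
In Python, from station import manip gives the robot as it stands.
- The arm moves only by the shell command python3 drive.py FILE [FORCE], which reads ROWS from the file FILE. ROWS is a JSON list of rows, 1 to 20 of them, each of 5 numbers: dx, dy, dz in normalised numbers (1 is 800 mm), then a turn about the tool's z in fractions of the full range, 1 being 2 pi rad, then the opening from 0.0 (shut) to 1.0 (fully open); each row is the pose to reach, as a shift and turn from the pose commanded when the command began, along the tool's axes at that moment; what a row does not reach only later rows make up. A row lasts 1/10 s, in which the tool goes at most 0.05 m and 0.15 rad, less where a joint would pass 70% of its speed; a pose out of reach is approached as far as the arm can. The fingers move at their own pace and stop on an object; FORCE is the grip in N (left out, the last holds). Time passes only in rows, so rows that do not move let the fingers close. It prints the time, the measured TCP pose, the force, the opening and the grip force at its end. A shift or turn number past 1, either way, is cut back to 1. Input that does not fit is refused with a message, and nothing moves.
- manip.sense(): the state, without advancing time (a new reading comes with each control period).
- manip.snapshot(name): name is "side" or "top" or "wrist"; returns a dict with "pixels" (400x640x3 uint8, red, green, blue), "range_z" (400x640 float32, m along the optical axis (not along the pixel's ray), 0 where there is no reading), "fov_y" (degrees; the focal length in pixels is half the picture's height over the tangent of half this angle, whatever the lens; pixels are square), "cx", "cy" (the principal point, pixels), "R" (3x3) and "t" (3): a world point X has camera coordinates R X + t; the wrist camera has in their place "hand_eye" (4x4, takes a point from camera to tool coordinates, whose origin is the TCP and whose axes are the flange's). Camera axes: x right, y down, z forward; pixel columns grow to the right and rows downward; lengths in m; the calibration is good to about 2 mm. A picture is of the moment at which its call begins: read the wrist's pose just before it.
- manip.sign_off(): hands the job in; it is judged then, once.
The state is a dict: "t": time; "q": joint angles; "qd": joint speeds; "tau": joint torques, N m; "tcp_pos": TCP position; "tool_rot": TCP orientation; "force": force on the tool from outside, world axes, zero at the start; "ft_torque": the same for the moment, N m; "finger_gap": opening from 0.0 (shut) to 1.0 (fully open); "gripper_force": force on a finger pad.
Only numpy, scipy, OpenCV 4.12 (cv2) and the standard library are available. Lean on these libraries where they do the work, as an engineer would, in place of code of your own. Each camera call takes 0.05 s, during which the arm holds its last target. There are 200 camera calls.

## Working session

There is one attempt and no reset: what is moved stays moved. The work goes in short steps, Python scripts to look and compute and a shell command to move; the robot and the scene stay as the last step left them, time stands still between calls to the robot, and variables do not carry over. Pictures are saved under pics/ and viewed, at most 13 in all, crops included, and the job is handed in when it is done.

```bash
ls; mkdir -p pics
python3 - <<'E'
from station import manip
import cv2,numpy as np,pickle
s=manip.sense();print({k:np.round(v,4).tolist() for k,v in s.items()})
for n in ["side","top"]:
    d=manip.snapshot(n);pickle.dump(d,open(f"pics/{n}0.pkl","wb"))
    cv2.imwrite(f"pics/{n}0.png",d["pixels"][:,:,::-1]);print(n,d["fov_y"],d["cx"],d["cy"],d["R"],d["t"])
E
```

```text
drive.py
pics
station.py
{'t': 0.0, 'q': [-1.4395, 0.5285, 1.4339, -0.0, 1.1814, -0.1785], 'qd': [0.0023, -0.0001, 0.0016, -0.0002, -0.0, -0.0002], 'tau': [0.0015, -44.2348, -17.8027, -0.0002, 0.0082, -0.0], 'tcp_pos': [0.1905, -0.5946, 0.2523], 'tool_rot': [0.988, 0.1543, 0.0, -0.0011], 'force': [0.8035, -0.8983, -0.7479], 'ft_torque': [0.0628, -0.0205, 0.0029], 'gripper_force': 0.0, 'finger_gap': 0.9945}
side 44.91972580097688 323.36442809808665 204.6584531759614 [[ 0.97302933 -0.23067277  0.00200154]
 [-0.14249249 -0.60784334 -0.78116731]
 [ 0.18141065  0.7598135  -0.62431853]] [-0.60053759  0.12930862  1.1360803 ]
top 52.34032493207205 322.5862932387665 201.80295681894341 [[ 0.00694238 -0.9997288   0.02222912]
 [-0.99520683 -0.00907602 -0.09737035]
 [ 0.0975457  -0.02144659 -0.99499994]] [-0.11836411  0.59115414  0.88859216]
```

View pics/side0.png

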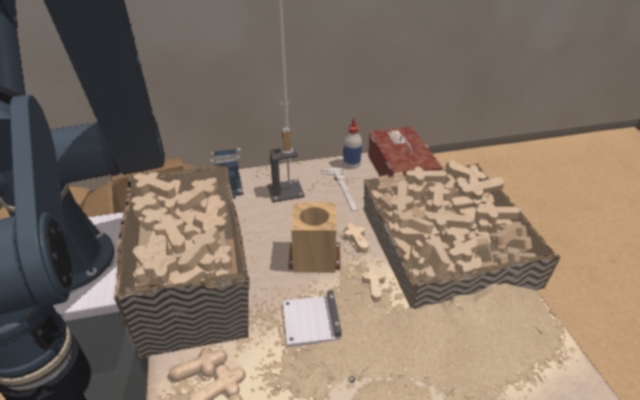

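View pics/top0.png

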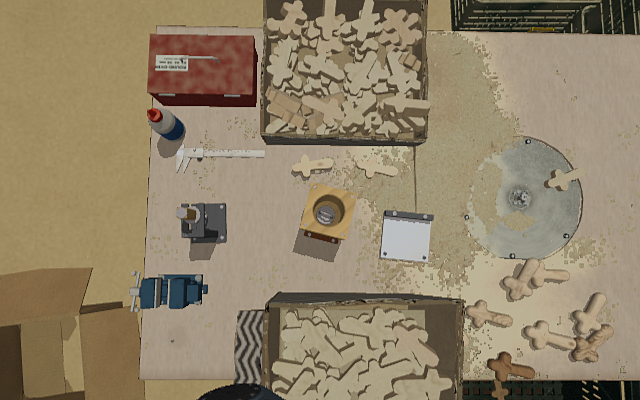

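The side view shows the hook in its rest near (287,150), the well at (314,235) and the plate with its bar at (312,318). The top view shows the rest at (203,222), the bore at (330,208) and the plate at (408,238). I'll enlarge these areas.

```bash
cat > h.py <<'E'
import numpy as np,pickle,cv2
from scipy.spatial.transform import Rotation as Ro
def load(n): return pickle.load(open(f"pics/{n}.pkl","rb"))
def f(d): return d["pixels"].shape[0]/2/np.tan(np.radians(d["fov_y"])/2)
def cam(d):  # camera->world rotation, centre
    if "R" in d: return d["R"].T, -d["R"].T@d["t"]
    T=d["T"]; return T[:3,:3],T[:3,3]
def ray(d,u,v):
    A,c=cam(d); return A@np.array([(u-d["cx"])/f(d),(v-d["cy"])/f(d),1]),c
def onz(d,u,v,z):
    r,c=ray(d,u,v); return c+r*(z-c[2])/r[2]
def cloud(d):
    v,u=np.mgrid[:d["pixels"].shape[0],:d["pixels"].shape[1]]; Z=d["range_z"]
    P=np.dstack([(u-d["cx"])/f(d)*Z,(v-d["cy"])/f(d)*Z,Z]); A,c=cam(d)
    P=P@A.T+c; P[Z==0]=np.nan; return P
def two(d1,p1,d2,p2):
    r1,c1=ray(d1,*p1); r2,c2=ray(d2,*p2)
    s=np.linalg.lstsq(np.c_[r1,-r2],c2-c1,rcond=None)[0]
    a,b=c1+s[0]*r1,c2+s[1]*r2; return (a+b)/2,np.linalg.norm(a-b)
def wrist(manip,name):
    s=manip.sense(); d=manip.snapshot("wrist")
    T=np.eye(4);T[:3,:3]=Ro.from_quat(s["tool_rot"]).as_matrix();T[:3,3]=s["tcp_pos"]
    d["T"]=T@d["hand_eye"]; pickle.dump(d,open(f"pics/{name}.pkl","wb"))
    cv2.imwrite(f"pics/{name}.png",d["pixels"][:,:,::-1]); return d
E
python3 - <<'E'
from h import *
t=load("top0");s=load("side0")
a=cv2.resize(t["pixels"][180:270,170:240],None,fx=5,fy=5,interpolation=3)[:450]
b=cv2.resize(t["pixels"][180:270,290:440],None,fx=5,fy=5,interpolation=3)[:450]
c=cv2.resize(s["pixels"][95:205,255:320],None,fx=4,fy=4,interpolation=3)[:450]
im=np.zeros((590,800,3),np.uint8)
c2=cv2.resize(s["pixels"][100:210,260:310],None,fx=5,fy=5,interpolation=3)
b3=cv2.resize(t["pixels"][180:270,290:440],None,fx=3,fy=3,interpolation=3)
im[:450,:350]=a[:,:350]; im[:550,355:605]=c2; im[:190,610:800]=cv2.resize(s["pixels"][190:285,275:370],(190,190))
cv2.imwrite("pics/crop1.png",im[:,:,::-1])
P=cloud(t)
for u,v in [(187,213),(194,213),(203,205),(203,222),(312,190),(345,192),(330,220),(327,214),(390,225),(425,245),(400,214),(420,215),(260,250)]:
    print(u,v,P[v,u].round(3))
E
```

```text
187 213 [0.553 0.138 0.196]
194 213 [0.556 0.139 0.15 ]
203 205 [0.574 0.127 0.13 ]
203 222 [0.54  0.126 0.13 ]
312 190 [ 0.606 -0.09   0.131]
345 192 [ 0.603 -0.157  0.129]
330 220 [ 0.551 -0.131  0.03 ]
327 214 [ 0.562 -0.123  0.065]
390 225 [ 0.542 -0.269  0.013]
425 245 [ 0.497 -0.349  0.014]
400 214 [ 0.566 -0.289  0.03 ]
420 215 [ 0.564 -0.334  0.031]
260 250 [0.483 0.028 0.003]
```

View pics/crop1.png

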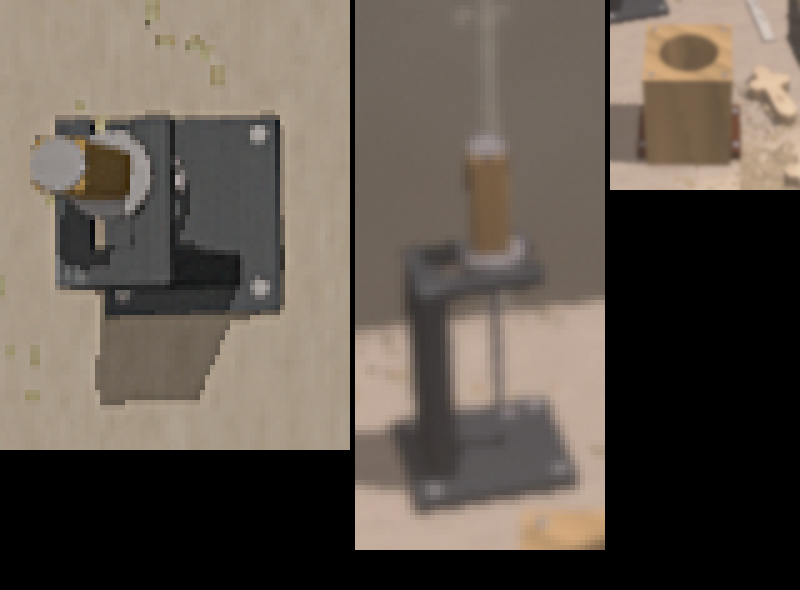

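The crop shows the handle upright in the fork. Its silver cap is at crop (58,165), or top pixel (182,213), and the fork opens toward image-up, which is world +x. Depth gives the handle top at 0.196, prongs at 0.130, well at 0.130 and plate at 0.014, all matching the text. Next I'll work out where to put the wrist camera so it looks down the bore.

```bash
cat >> h.py <<'E'
def rel(manip,pos,yaw=None):
    """tool-frame shift to world pos; yaw = wanted world angle of tool x"""
    s=manip.sense(); R=Ro.from_quat(s["tool_rot"]).as_matrix()
    d=R.T@(np.array(pos)-s["tcp_pos"]); y=np.arctan2(R[1,0],R[0,0])
    w=None if yaw is None else -((yaw-y+np.pi)%(2*np.pi)-np.pi)
    print("d",d.round(4),"turn",w and round(w,3),"yaw now",round(y,3),"tilt",np.round(R[2,2],4)); return d,w
E
python3 - <<'E'
from h import *
from station import manip
d=manip.snapshot("wrist");H=d["hand_eye"];print(H.round(4),d["fov_y"])
t=load("top0");print(cam(t)[1])
P=cloud(t)
# well: top points
m=(abs(P[...,2]-.130)<.006)&(P[...,1]<-.03)&(P[...,1]>-.22)&(P[...,0]>.45)&(P[...,0]<.7)
n,l,st,c=cv2.connectedComponentsWithStats(m.astype(np.uint8));k=1+st[1:,4].argmax()
q=P[l==k][:,:2].astype(np.float32);r=cv2.minAreaRect(q*1000);print("well",r)
m=(abs(P[...,2]-.014)<.004)&(P[...,1]<-.22)&(P[...,1]>-.42)&(P[...,0]>.42)&(P[...,0]<.62)
print("plate",cv2.minAreaRect(P[m][:,:2].astype(np.float32)*1000))
m=(abs(P[...,2]-.032)<.004)&(P[...,1]<-.22)&(P[...,1]>-.42)&(P[...,0]>.42)&(P[...,0]<.62)
print("bar",cv2.minAreaRect(P[m][:,:2].astype(np.float32)*1000))
m=(abs(P[...,2]-.130)<.003)&(P[...,1]<.2)&(P[...,1]>.08)&(P[...,0]>.48)&(P[...,0]<.62)
print("rest",cv2.minAreaRect(P[m][:,:2].astype(np.float32)*1000),m.sum())
m=(abs(P[...,2]-.008)<.004)&(P[...,1]<.2)&(P[...,1]>.06)&(P[...,0]>.48)&(P[...,0]<.62)&(t["pixels"].max(2)<100)
print("foot",cv2.minAreaRect(P[m][:,:2].astype(np.float32)*1000),m.sum())
m=(P[...,2]>.185)&(P[...,1]<.2)&(P[...,1]>.08)&(P[...,0]>.48)&(P[...,0]<.62)
print("htop",np.median(P[m],0),m.sum())
m=(P[...,2]>.025)&(P[...,2]<.09)&(np.hypot(P[...,0]-.565,P[...,1]+.13)<.03)
print(P[m].round(3).tolist()[::8])
cp=H[:3,3]
# wrist camera above bore centre with tool x along world yaw 0
for yaw in (0,1.57):
    R=np.array([[np.cos(yaw),np.sin(yaw),0],[np.sin(yaw),-np.cos(yaw),0],[0,0,-1]])
    p=np.array([.565,-.125,.40])-R@cp;print(yaw,p);rel(manip,[p[0],p[1],.40],yaw)
E
```

```text
[[ 1.300e-03 -9.476e-01 -3.195e-01  8.340e-02]
 [ 1.000e+00  1.100e-03  8.000e-04 -7.000e-04]
 [-4.000e-04 -3.195e-01  9.476e-01 -1.211e-01]
 [ 0.000e+00  0.000e+00  0.000e+00  1.000e+00]] 58.79539529675256
[ 0.50246403 -0.09390941  0.94434116]
well ((566.052001953125, -123.27659606933594), (95.87793731689453, 96.02985382080078), 76.29373931884766)
plate ((541.3843383789062, -332.513671875), (161.06507873535156, 161.53952026367188), 84.11257934570312)
bar ((565.0066528320312, -309.3328857421875), (109.9297866821289, 13.965071678161621), 84.5359115600586)
rest ((544.4725952148438, 147.18975830078125), (67.7874755859375, 46.349708557128906), 2.552272319793701) 432
foot ((543.84375, 147.2814178466797), (88.23690795898438, 79.97929382324219), 2.5084922313690186) 751
htop [0.55457702 0.14620729 0.1969067 ] 132
[[0.593, -0.141, 0.089], [0.591, -0.143, 0.042], [0.584, -0.149, 0.087], [0.582, -0.151, 0.065], [0.583, -0.126, 0.032], [0.58, -0.115, 0.034], [0.579, -0.152, 0.044], [0.578, -0.117, 0.032], [0.578, -0.135, 0.033], [0.575, -0.112, 0.034], [0.576, -0.13, 0.03], [0.573, -0.108, 0.031
[... 198 characters left out ...]
67, -0.14, 0.029], [0.564, -0.112, 0.032], [0.565, -0.133, 0.031], [0.562, -0.106, 0.031], [0.562, -0.124, 0.033], [0.56, -0.154, 0.076], [0.56, -0.117, 0.032], [0.559, -0.134, 0.055], [0.558, -0.108, 0.03], [0.558, -0.126, 0.032], [0.555, -0.104, 0.035], [0.555, -0.122, 0.031], [0.556, -0.153, 0.028], [0.553, -0.117, 0.034], [0.553, -0.135, 0.031], [0.551, -0.115, 0.033], [0.551, -0.133, 0.032], [0.549, -0.117, 0.03], [0.547, -0.149, 0.064], [0.547, -0.124, 0.031], [0.544, -0.119, 0.032]]
0 [ 0.4816052  -0.12569116  0.27891703]
d [ 0.4203 -0.3582 -0.1467] turn 0.31 yaw now 0.31 tilt -1.0
1.57 [ 0.56562475 -0.20839533  0.27891703]
d [ 0.4751 -0.2538 -0.1469] turn -1.26 yaw now 0.31 tilt -1.0
```

Careful with the scale: shifts go in shares of 800 mm and turns go in shares of 2 pi rad. That gives: 0.42 m / 0.8 = 0.525, -0.05 m / 0.8 = -0.0625, 0.31 rad / 6.2832 = 0.0493.

```bash
echo '[[0.525, -0.4475, -0.0625, 0.0493, 1], [0.525, -0.4475, -0.0625, 0.0493, 1], [0.525, -0.4475, -0.0625, 0.0493, 1], [0.525, -0.4475, -0.0625, 0.0493, 1], [0.525, -0.4475, -0.0625, 0.0493, 1], [0.525, -0.4475, -0.0625, 0.0493, 1], [0.525, -0.4475, -0.0625, 0.0493, 1], [0.525, -0.4475, -0.0625, 0.0493, 1], [0.525, -0.4475, -0.0625, 0.0493, 1], [0.525, -0.4475, -0.0625, 0.0493, 1], [0.525, -0.4475, -0.0625, 0.0493, 1], [0.525, -0.4475, -0.0625, 0.0493, 1], [0.525, -0.4475, -0.0625, 0.0493, 1], [0.525, -0.4475, -0.0625, 0.0493, 1]]' > next.json && python3 drive.py next.json 60
python3 - <<'E'
from h import *
from station import manip
d=wrist(manip,"w1");P=cloud(d)
m=(P[...,2]>.05)&(P[...,2]<.075)&(np.hypot(P[...,0]-.565,P[...,1]+.123)<.028)
print(m.sum(),cv2.fitLine(P[m][:,:2].astype(np.float32),1,0,.01,.01).ravel(),P[m].mean(0),P[m].min(0),P[m].max(0))
m=(abs(P[...,2]-.032)<.004)&(np.hypot(P[...,0]-.565,P[...,1]+.123)<.028)
print("disc",cv2.minEnclosingCircle(P[m][:,:2].astype(np.float32)),m.sum())
m=(abs(P[...,2]-.130)<.006)&(np.hypot(P[...,0]-.565,P[...,1]+.123)<.08)
print("well",cv2.minAreaRect(P[m][:,:2].astype(np.float32)*1000),m.sum(),np.median(P[m][:,2]))
E
```

```text
t: 1.55
tcp_pos: [0.4809, -0.1268, 0.303]
tool_rot: [1.0, -0.0, -0.001, 0.0]
force: [-0.4, 0.2, 0.2]
finger_gap: 1.003
gripper_force: 0.0
134 [ 0.3679791   0.92983407  0.56543505 -0.11826634] [ 0.56490485 -0.11992103  0.06084624] [ 0.558696   -0.13457812  0.05056803] [ 0.57183948 -0.10592838  0.06576844]
disc ((0.564966082572937, -0.12001729756593704), 0.020891057327389717) 1158
well ((566.9144897460938, -123.18860626220703), (96.38036346435547, 96.25520324707031), 76.27738952636719) 10751 0.1305035674468869
```

View pics/w1.png

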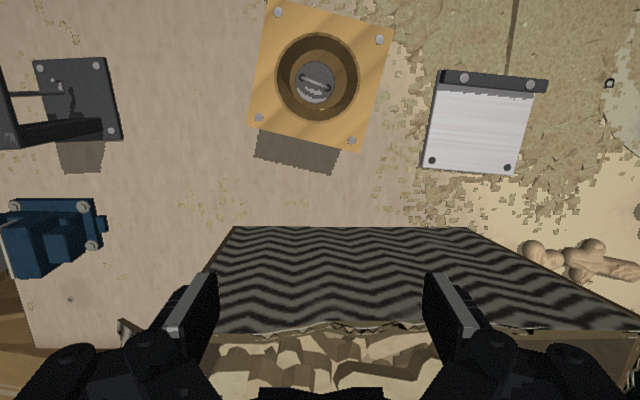

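The wrist view shows the well centred near (316,75). The gauge's bail is a bright arc at (315,82), and the plate with its bar is at (485,120). The gauge is at (0.565,-0.120) with the bail normal at about -21.6°, and the well top measures 0.1305. Next I'll look at the hook.

Converted, -0.275 m / 0.8 = -0.3438, -0.035 m / 0.8 = -0.0438, -0.044 rad / 6.2832 = -0.007.

```bash
echo '[[-0.0438, -0.3438, 0, -0.007, 1], [-0.0438, -0.3438, 0, -0.007, 1], [-0.0438, -0.3438, 0, -0.007, 1], [-0.0438, -0.3438, 0, -0.007, 1], [-0.0438, -0.3438, 0, -0.007, 1], [-0.0438, -0.3438, 0, -0.007, 1], [-0.0438, -0.3438, 0, -0.007, 1], [-0.0438, -0.3438, 0, -0.007, 1]]' > next.json && python3 drive.py next.json
python3 - <<'E'
from h import *
from station import manip
d=wrist(manip,"w2");P=cloud(d)
near=(np.hypot(P[...,0]-.555,P[...,1]-.147)<.06)
m=near&(P[...,2]>.188)
print("top",cv2.minAreaRect(P[m][:,:2].astype(np.float32)*1000),m.sum(),np.median(P[m],0))
m=near&(P[...,2]>.145)&(P[...,2]<.185)
print("handle",np.percentile(P[m],[2,50,98],axis=0).round(4),m.sum(),cv2.fitLine(P[m][:,:2].astype(np.float32),1,0,.01,.01).ravel())
m=near&(abs(P[...,2]-.13)<.004)
print("prongs",cv2.minAreaRect(P[m][:,:2].astype(np.float32)*1000),m.sum(),np.median(P[m][:,2]))
m=near&(abs(P[...,2]-.136)<.0025)
print("collar",cv2.minEnclosingCircle(P[m][:,:2].astype(np.float32)),m.sum())
# two-view check on the cap centre by brightness-free rays: centroid pixels of top mask
def cen(dd):
    Q=cloud(dd);mm=(np.hypot(Q[...,0]-.555,Q[...,1]-.147)<.03)&(Q[...,2]>.192);v,u=np.nonzero(mm);return u.mean(),v.mean()
t=load("top0");print(cen(d),cen(t),two(d,cen(d),t,cen(t)))
rel(manip,[.555,.147,.18],.044)
E
```

```text
t: 2.4
tcp_pos: [0.4466, 0.1477, 0.3032]
tool_rot: [1.0, 0.022, -0.0, 0.0]
force: [0.4, -0.4, 0.8]
finger_gap: 0.998
gripper_force: 0.0
top ((555.1475830078125, 148.70921325683594), (20.132966995239258, 19.974363327026367), 0.30025994777679443) 1246 [0.5547245  0.14878496 0.19775435]
handle [[0.5451 0.1402 0.1473]
 [0.5452 0.1491 0.1671]
 [0.546  0.1576 0.1842]] 100 [ 5.3902069e-04 -9.9999988e-01  5.4518849e-01  1.4721939e-01]
prongs ((545.1295166015625, 148.17039489746094), (68.0356216430664, 46.0973014831543), 2.6333696842193604) 3158 0.13045190377683608
collar ((0.5550215244293213, 0.14861421287059784), 0.0173005573451519) 613
(np.float64(327.9349593495935), np.float64(38.176422764227645)) (np.float64(181.75), np.float64(212.125)) (array([0.55508272, 0.14861711, 0.19274565]), np.float64(0.0007036775164183033))
d [0.1081 0.0046 0.1231] turn -0.002 yaw now 0.042 tilt -1.0
```

View pics/w2.png

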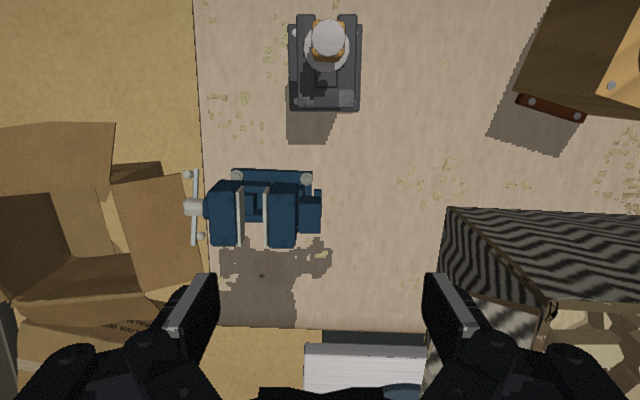

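The hook's silver cap is at (328,38) in the fork, which opens upward in the image. The handle stands at (0.555,0.1486), yaw ≈ 0, with its top at about 0.197. I'll move over it and then down.

Converted, 0.123 m / 0.8 = 0.1538, 0.0036 m / 0.8 = 0.0045, 0.039 rad / 6.2832 = 0.0062.

```bash
echo '[[0.135, 0.0045, 0, 0.0062, 1], [0.135, 0.0045, 0, 0.0062, 1], [0.135, 0.0045, 0, 0.0062, 1], [0.135, 0.0045, 0, 0.0062, 1], [0.135, 0.0045, 0.05, 0.0062, 1], [0.135, 0.0045, 0.1, 0.0062, 1], [0.135, 0.0045, 0.1538, 0.0062, 1], [0.135, 0.0045, 0.1538, 0.0062, 1], [0.135, 0.0045, 0.1538, 0.0062, 0], [0.135, 0.0045, 0.1538, 0.0062, 0], [0.135, 0.0045, 0.1538, 0.0062, 0], [0.135, 0.0045, 0.1538, 0.0062, 0], [0.135, 0.0045, 0.1538, 0.0062, 0], [0.135, 0.0045, 0.1538, 0.0062, 0], [0.135, 0.0045, 0.1538, 0.0062, 0], [0.135, 0.0045, 0.1538, 0.0062, 0], [0.135, 0.0045, 0.1538, 0.0062, 0]]' > next.json && python3 drive.py next.json 70
```

```text
t: 4.15
tcp_pos: [0.5553, 0.1499, 0.1818]
tool_rot: [1.0, 0.003, 0.001, 0.0]
force: [-1.2, 0.0, 6.6]
finger_gap: 0.223
gripper_force: 70.6
```

Converted, -0.14 m / 0.8 = -0.175, -0.11 m / 0.8 = -0.1375.

```bash
echo '[[0, 0, -0.0063, 0, 0], [0, 0, -0.025, 0, 0], [0, 0, -0.0625, 0, 0], [0, 0, -0.1, 0, 0], [0, 0, -0.1375, 0, 0], [0, 0, -0.175, 0, 0], [0, 0, -0.175, 0, 0], [0, 0, -0.175, 0, 0]]' > next.json && python3 drive.py next.json
python3 - <<'E'
from h import *
from station import manip
for n in ("top","side"):
    d=manip.snapshot(n);pickle.dump(d,open(f"pics/{n}1.pkl","wb"))
    if n=="side": 
        # predicted hook pixels for a straight hang
        s=manip.sense();p=s["tcp_pos"];print(p,s["force"])
        o=p-[0,0,.0515]
        for nm,q in dict(org=o,toe=o+[.006,0,-.099],low=o+[.006,0,-.104],tip=o+[.012,0,-.09],sh=o+[0,0,-.06]).items():
            c=d["R"]@q+d["t"];print(nm,(c[:2]/c[2]*f(d)+[d["cx"],d["cy"]]).round(1))
        cv2.imwrite("pics/side1.png",cv2.resize(d["pixels"][60:210,230:350,::-1],None,fx=4,fy=4,interpolation=3))
E
```

```text
t: 4.95
tcp_pos: [0.5542, 0.15, 0.3203]
tool_rot: [1.0, 0.002, 0.0, -0.0]
force: [0.1, 0.2, -2.2]
finger_gap: 0.223
gripper_force: 69.5
[0.55328657 0.14988471 0.31850346] [-0.0699926   0.35711312 -0.99330456]
org [284.  102.8]
toe [288.2 137.6]
low [288.3 139.3]
tip [290.4 134.3]
sh [285.2 124.5]
```

View pics/side1.png

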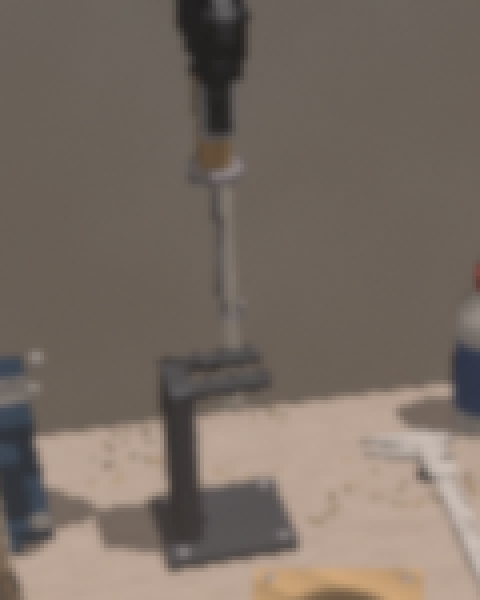

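The hook hangs straight in the jaws: collar at crop (215,168), toe at (238,310), both within a pixel or so of the prediction, and clear of the fork. On to the well, turning the hook so it faces along the bail normal.

Converted, 0.262 m / 0.8 = 0.3275, 0.24 m / 0.8 = 0.3, 0.381 rad / 6.2832 = 0.0606.

```bash
echo '[[-0.0088, 0.0625, 0, 0.0159, 0], [-0.0088, 0.125, 0, 0.0318, 0], [-0.0088, 0.1875, 0, 0.0477, 0], [-0.0088, 0.25, 0, 0.0606, 0], [-0.0088, 0.3, 0, 0.0606, 0], [-0.0088, 0.3275, 0, 0.0606, 0], [-0.0088, 0.3275, 0, 0.0606, 0], [-0.0088, 0.3275, 0, 0.0606, 0], [-0.0088, 0.3275, 0, 0.0606, 0], [-0.0088, 0.3275, 0, 0.0606, 0], [-0.0088, 0.3275, 0, 0.0606, 0]]' > next.json && python3 drive.py next.json
python3 - <<'E'
from h import *
from station import manip
d=wrist(manip,"w3");P=cloud(d)
rel(manip,[.5469,-.1123,.205],-.377)
m=(abs(P[...,2]-.130)<.006)&(np.hypot(P[...,0]-.565,P[...,1]+.123)<.08)
print("well",cv2.minAreaRect(P[m][:,:2].astype(np.float32)*1000),m.sum())
m=(P[...,2]<.28)&(P[...,2]>.15)&(np.hypot(P[...,0]-.55,P[...,1]+.113)<.04)
print("hook",[ (z,P[m&(abs(P[...,2]-z)<.01)].mean(0).round(4)) for z in (.17,.19,.21,.23,.25,.27)])
top=manip.snapshot("top");P=cloud(top);pickle.dump(top,open("pics/top2.pkl","wb"))
m=(P[...,2]>.05)&(P[...,2]<.075)&(np.hypot(P[...,0]-.565,P[...,1]+.123)<.028)
print(m.sum(),P[m].mean(0) if m.sum() else 0)
E
```

```text
t: 6.15
tcp_pos: [0.5488, -0.1109, 0.3203]
tool_rot: [0.983, -0.186, -0.0, -0.0]
force: [-0.0, 0.1, -1.0]
finger_gap: 0.222
gripper_force: 69.3
d [-0.0013  0.0019  0.1153] turn 0.002 yaw now -0.375 tilt -1.0
well ((566.7264404296875, -123.15436553955078), (96.17987823486328, 96.49323272705078), 76.31843566894531) 7727
hook [(0.17, array([ 0.5546, -0.1134,  0.1728])), (0.19, array([ 0.5495, -0.1113,  0.1899])), (0.21, array([ 0.5497, -0.1113,  0.2098])), (0.23, array([ 0.5499, -0.111 ,  0.2249])), (0.25, array([nan, nan, nan])), (0.27, array([ 0.5572, -0.1135,  0.2747]))]
0 0<stdin>:8: RuntimeWarning: Mean of empty slice.
  ret = um.true_divide(
```

View pics/w3.png

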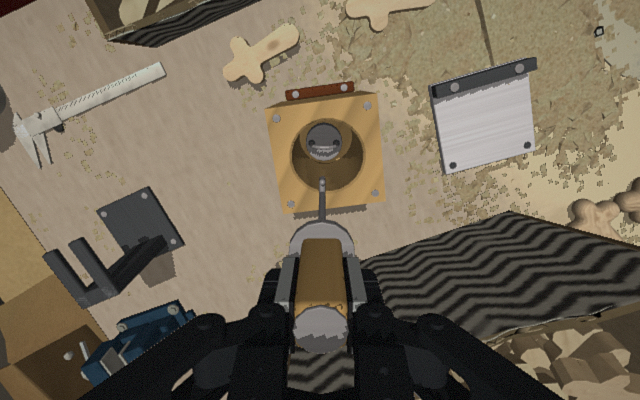

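In the wrist view the toe is at (322,185) and the bail at (323,143), on the same image column, so the hook is in line with it. Going down.

Converted, 0.112 m / 0.8 = 0.14, -0.0015 m / 0.8 = -0.0019, 0.002 rad / 6.2832 = 0.0003.

```bash
echo '[[-0.0019, 0.0019, 0, 0.0003, 0], [-0.0019, 0.0019, 0.0375, 0.0003, 0], [-0.0019, 0.0019, 0.075, 0.0003, 0], [-0.0019, 0.0019, 0.1063, 0.0003, 0], [-0.0019, 0.0019, 0.1188, 0.0003, 0], [-0.0019, 0.0019, 0.125, 0.0003, 0], [-0.0019, 0.0019, 0.1325, 0.0003, 0], [-0.0019, 0.0019, 0.14, 0.0003, 0], [-0.0019, 0.0019, 0.14, 0.0003, 0]]' > next.json && python3 drive.py next.json; echo '[[0, 0, 0.0063, 0, 0], [0, 0, 0.0125, 0, 0], [0, 0, 0.0175, 0, 0], [0, 0, 0.0175, 0, 0], [0, 0, 0.0175, 0, 0]]' > next.json && python3 drive.py next.json
python3 - <<'E'
from h import *
from station import manip
d=wrist(manip,"w4");P=cloud(d)
m=(P[...,2]>.05)&(P[...,2]<.07)&(np.hypot(P[...,0]-.565,P[...,1]+.12)<.03)
print(m.sum(),P[m].mean(0))
rel(manip,[.565-.006*.93,-.1195+.006*.368,.1943],-.377)
E
```

```text
t: 7.15
tcp_pos: [0.5469, -0.113, 0.2083]
tool_rot: [0.982, -0.188, -0.0, 0.0]
force: [0.5, 0.5, -2.1]
finger_gap: 0.225
gripper_force: 69.5
t: 7.65
tcp_pos: [0.5468, -0.1129, 0.1942]
tool_rot: [0.982, -0.188, -0.0, -0.0]
force: [0.0, 0.0, -0.8]
finger_gap: 0.227
gripper_force: 69.5
814 [ 0.55452281 -0.10771158  0.06011264]
d [ 0.0132 -0.0006  0.    ] turn -0.001 yaw now -0.378 tilt -1.0
```

Converted, 0.0132 m / 0.8 = 0.0165, 0.012 m / 0.8 = 0.015.

```bash
echo '[[0.005, 0, 0, 0, 0], [0.01, 0, 0, 0, 0], [0.015, 0, 0, 0, 0], [0.0165, 0, 0, 0, 0], [0.0165, 0, 0, 0, 0], [0.0165, 0, 0, 0, 0]]' > next.json && python3 drive.py next.json ; echo '[[0, 0, -0.005, 0, 0], [0, 0, -0.01, 0, 0], [0, 0, -0.015, 0, 0], [0, 0, -0.0213, 0, 0], [0, 0, -0.0275, 0, 0], [0, 0, -0.035, 0, 0], [0, 0, -0.035, 0, 0], [0, 0, -0.035, 0, 0], [0, 0, -0.035, 0, 0]]' > next.json && python3 drive.py next.json
python3 - <<'E'
from station import manip
for i in range(6): print(manip.sense()["force"].round(2) if hasattr(manip.sense()["force"],'round') else manip.sense()["force"]); manip.snapshot("wrist")
E
```

```text
t: 8.3
tcp_pos: [0.559, -0.1178, 0.1942]
tool_rot: [0.982, -0.188, -0.0, -0.0]
force: [0.1, -0.1, -0.9]
finger_gap: 0.229
gripper_force: 69.5
t: 9.2
tcp_pos: [0.5589, -0.1177, 0.222]
tool_rot: [0.982, -0.188, -0.0, -0.0]
force: [-0.7, 0.1, -3.8]
finger_gap: 0.227
gripper_force: 69.1
[-0.72  0.11 -3.85]
[-0.63  0.1  -3.68]
[ 0.41  0.77 -3.61]
[ 0.58  0.12 -4.17]
[-0.53 -0.78 -3.6 ]
[-0.28 -0.3  -3.16]
```

The weight went up by about 2.8 N, so the gauge is hooked. Lifting it clear.

Converted, -0.148 m / 0.8 = -0.185, -0.146 m / 0.8 = -0.1825.

```bash
echo '[[0, 0, -0.0075, 0, 0], [0, 0, -0.0188, 0, 0], [0, 0, -0.0313, 0, 0], [0, 0, -0.045, 0, 0], [0, 0, -0.0588, 0, 0], [0, 0, -0.0725, 0, 0], [0, 0, -0.0863, 0, 0], [0, 0, -0.1, 0, 0], [0, 0, -0.1138, 0, 0], [0, 0, -0.1275, 0, 0], [0, 0, -0.1413, 0, 0], [0, 0, -0.155, 0, 0], [0, 0, -0.1675, 0, 0], [0, 0, -0.1763, 0, 0], [0, 0, -0.1825, 0, 0], [0, 0, -0.185, 0, 0], [0, 0, -0.185, 0, 0], [0, 0, -0.185, 0, 0]]' > next.json && python3 drive.py next.json
python3 - <<'E'
from h import *
from station import manip
d=manip.snapshot("side");s=manip.sense();print(s["force"],s["tcp_pos"])
cv2.imwrite("pics/side2.png",cv2.resize(d["pixels"][100:280,240:380,::-1],None,fx=3.3,fy=3.3,interpolation=3))
# target over plate: hook x along plate x (-0.096)
rel(manip,[.525,-.305,.37],-.096)
E
```

```text
t: 11.3
tcp_pos: [0.5589, -0.1177, 0.3698]
tool_rot: [0.982, -0.188, -0.001, -0.0]
force: [-0.8, 0.5, -4.2]
finger_gap: 0.223
gripper_force: 69.1
[ 0.41335676 -0.07190711 -3.41367746] [ 0.55884825 -0.11772017  0.3697458 ]
d [ 0.0377  0.1865 -0.0003] turn -0.282 yaw now -0.378 tilt -1.0
```

View pics/side2.png

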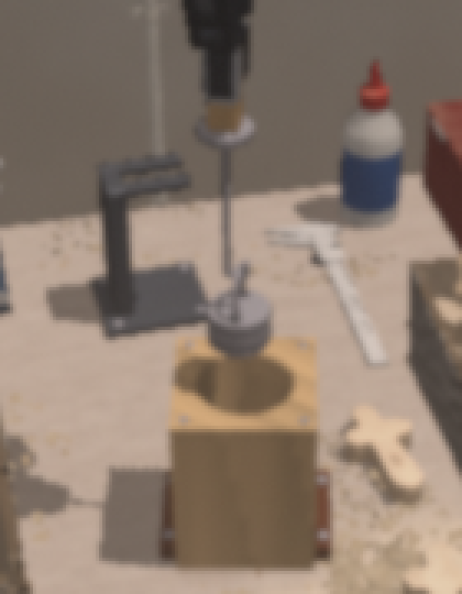

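The gauge hangs level on the toe at crop (240,315), clear above the bore. Carrying it to the plate.

Converted, 0.1865 m / 0.8 = 0.2331, 0.02 m / 0.8 = 0.025, -0.282 rad / 6.2832 = -0.0449.

```bash
echo '[[0.0013, 0.005, 0, -0.0016, 0], [0.0038, 0.015, 0, -0.0032, 0], [0.0063, 0.03, 0, -0.0064, 0], [0.01, 0.0475, 0, -0.0095, 0], [0.0138, 0.0675, 0, -0.0135, 0], [0.0175, 0.0875, 0, -0.0175, 0], [0.0213, 0.1075, 0, -0.0215, 0], [0.025, 0.1275, 0, -0.0255, 0], [0.0288, 0.1475, 0, -0.0294, 0], [0.0325, 0.1675, 0, -0.0334, 0], [0.0363, 0.185, 0, -0.0374, 0], [0.04, 0.2013, 0, -0.0406, 0], [0.0425, 0.215, 0, -0.043, 0], [0.0438, 0.225, 0, -0.0446, 0], [0.0444, 0.2313, 0, -0.0449, 0], [0.0444, 0.2331, 0, -0.0449, 0], [0.0444, 0.2331, 0, -0.0449, 0], [0.0444, 0.2331, 0, -0.0449, 0], [0.0444, 0.2331, 0, -0.0449, 0], [0.0444, 0.2331, 0, -0.0449, 0]]' > next.json && python3 drive.py next.json
echo '[[0, 0, 0.0063, 0, 0], [0, 0, 0.0188, 0, 0], [0, 0, 0.0375, 0, 0], [0, 0, 0.0563, 0, 0], [0, 0, 0.075, 0, 0], [0, 0, 0.0938, 0, 0], [0, 0, 0.1125, 0, 0], [0, 0, 0.1288, 0, 0], [0, 0, 0.1413, 0, 0], [0, 0, 0.15, 0, 0], [0, 0, 0.1563, 0, 0], [0, 0, 0.16, 0, 0], [0, 0, 0.16, 0, 0], [0, 0, 0.16, 0, 0], [0, 0, 0.16, 0, 0]]' > next.json && python3 drive.py next.json
python3 - <<'E'
from h import *
from station import manip
t=manip.snapshot("top");pickle.dump(t,open("pics/top3.pkl","wb"))
d=wrist(manip,"w5");P=cloud(d);print(manip.sense()["force"],manip.sense()["tcp_pos"])
for nm,P in (("w",P),("t",cloud(t))):
    n=np.hypot(P[...,0]-.531,P[...,1]+.306)<.09
    m=n&(abs(P[...,2]-.032)<.0025);print(nm,"bar",cv2.minAreaRect(P[m][:,:2].astype(np.float32)*1000),m.sum())
    m=n&(abs(P[...,2]-.014)<.0025);print("plate z",np.median(P[m][:,2]))
    m=n&(abs(P[...,2]-.056)<.010);print("disc",cv2.minEnclosingCircle(P[m][:,:2].astype(np.float32)) if m.any() else 0,m.sum(),np.median(P[m][:,2]))
E
```

```text
t: 13.35
tcp_pos: [0.5234, -0.3038, 0.3704]
tool_rot: [0.999, -0.048, 0.0, -0.0]
force: [-0.6, -0.3, -4.4]
finger_gap: 0.227
gripper_force: 69.1
t: 14.85
tcp_pos: [0.5235, -0.3045, 0.2429]
tool_rot: [0.999, -0.048, 0.001, 0.0]
force: [-0.2, -0.6, -4.2]
finger_gap: 0.225
gripper_force: 69.1
[-0.79114072  0.83491234 -4.84585977] [ 0.52343364 -0.30439177  0.24277372]
w bar ((566.2568969726562, -309.60272216796875), (109.94966125488281, 14.044285774230957), 84.48934173583984) 1836
plate z 0.014421099077598754
disc ((0.5301297903060913, -0.30570337176322937), 0.021274283528327942) 1451 0.06414859099424447
t bar ((565.2181396484375, -308.7107849121094), (108.8860092163086, 13.901067733764648), 84.42827606201172) 258
plate z 0.014014410275283273
disc ((0.5290595889091492, -0.3043496310710907), 0.020765651017427444) 134 0.0631656195460426
```

View pics/w5.png

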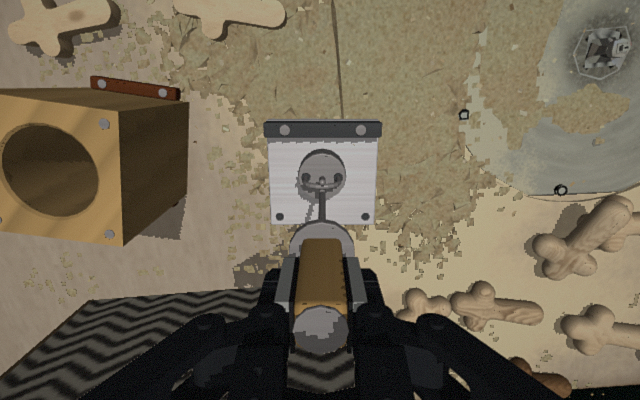

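In the wrist view the gauge hangs level at (321,177) over the plate, with the bar at (322,130). Both views put it centred on the bar, 8.4 mm from its face and about 23.5 mm above the plate. I'll lower it with a 2 mm gap to the bar, touch down, then push it home.

```bash
echo '[[0.0013, 0, 0.0025, 0, 0], [0.0025, 0, 0.0063, 0, 0], [0.005, 0, 0.0113, 0, 0], [0.0069, 0, 0.0163, 0, 0], [0.0081, 0, 0.02, 0, 0], [0.0081, 0, 0.0225, 0, 0], [0.0081, 0, 0.0238, 0, 0], [0.0081, 0, 0.025, 0, 0], [0.0081, 0, 0.025, 0, 0], [0.0081, 0, 0.025, 0, 0]]' > next.json && python3 drive.py next.json
echo '[[0, 0, 0.0013, 0, 0], [0, 0, 0.0019, 0, 0], [0, 0, 0.0025, 0, 0], [0, 0, 0.0031, 0, 0], [0, 0, 0.0038, 0, 0], [0, 0, 0.0044, 0, 0], [0, 0, 0.005, 0, 0], [0, 0, 0.0056, 0, 0], [0, 0, 0.0056, 0, 0], [0, 0, 0.0056, 0, 0]]' > next.json && python3 drive.py next.json
```

```text
t: 15.95
tcp_pos: [0.5297, -0.3049, 0.2225]
tool_rot: [0.999, -0.048, 0.0, 0.0]
force: [0.0, 0.6, -3.3]
finger_gap: 0.225
gripper_force: 69.1
t: 16.95
tcp_pos: [0.5299, -0.305, 0.2181]
tool_rot: [0.999, -0.048, 0.0, 0.0]
force: [-0.0, 0.1, -1.3]
finger_gap: 0.229
gripper_force: 69.3
```

It's down and the load has come off the hook. I'll lower 14 mm to slacken the hook, then back out of the bail.

Converted, -0.038 m / 0.8 = -0.0475, -0.02 m / 0.8 = -0.025.

```bash
echo '[[0, 0, 0.005, 0, 0], [0, 0, 0.01, 0, 0], [0, 0, 0.015, 0, 0], [0, 0, 0.0175, 0, 0], [0, 0, 0.0175, 0, 0], [0, 0, 0.0175, 0, 0], [-0.0038, 0, 0.0175, 0, 0], [-0.0075, 0, 0.0175, 0, 0], [-0.0125, 0, 0.0175, 0, 0], [-0.0175, 0, 0.0175, 0, 0], [-0.025, 0, 0.0175, 0, 0], [-0.035, 0, 0.0175, 0, 0], [-0.0475, 0, 0.0175, 0, 0], [-0.0475, 0, 0.0175, 0, 0], [-0.0475, 0, 0.0175, 0, 0], [-0.0475, 0, 0.0175, 0, 0]]' > next.json && python3 drive.py next.json
cat > g.py <<'E'
from h import *
from station import manip
import sys
t=manip.snapshot("top");d=wrist(manip,sys.argv[1]);s=manip.sense();print(s["force"],s["tcp_pos"])
for nm,P in (("w",cloud(d)),("t",cloud(t))):
    n=(np.hypot(P[...,0]-.535,P[...,1]+.306)<.09)
    m=n&(abs(P[...,2]-.032)<.0025)&(P[...,0]>.55);b=cv2.minAreaRect(P[m][:,:2].astype(np.float32));b=np.array(b[0])
    m=n&(abs(P[...,2]-.040)<.003)&(np.hypot(P[...,0]-.535,P[...,1]+.306)<.028);c,r=cv2.minEnclosingCircle(P[m][:,:2].astype(np.float32));c=np.array(c)
    m2=n&(P[...,2]>.062)&(P[...,2]<.074)&(np.hypot(P[...,0]-.535,P[...,1]+.306)<.028)
    e=b-c;print(nm,c.round(4),round(r,4),m.sum(),"gap mm",1000*(e@[.9954,-.096]-.028),"along",1000*e@[.096,.9954],"bail",P[m2].mean(0).round(4) if m2.any() else 0)
E
python3 g.py w6
```

```text
t: 18.55
tcp_pos: [0.4922, -0.3015, 0.204]
tool_rot: [0.999, -0.048, 0.0, 0.0]
force: [-0.1, -0.1, -1.1]
finger_gap: 0.223
gripper_force: 69.3
[-0.85385179  0.21875063 -1.34777423] [ 0.49223102 -0.30138462  0.2038585 ]
w [ 0.5361 -0.3058] 0.0211 1841 gap mm -2.802301692962649 along -0.9803797960281371 bail [ 0.5362 -0.3064  0.0693]
t [ 0.5347 -0.3056] 0.0209 219 gap mm 2.634866392612456 along -0.39459019303321824 bail [ 0.5353 -0.3047  0.0688]
```

View pics/w6.png

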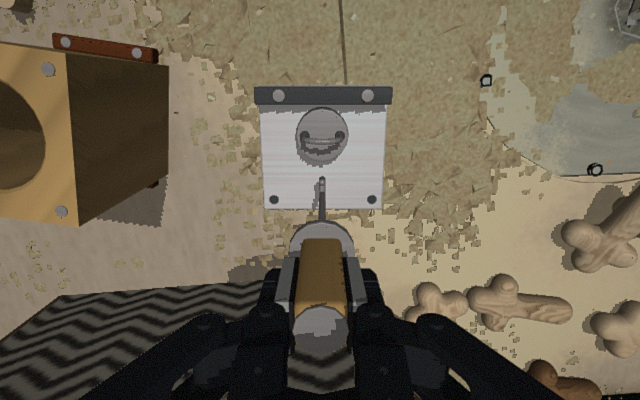

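The hook is out: its toe is at (322,185) and the gauge stands at (321,137), about 2.3 mm short of the bar. I'll lower the toe beside the disc and nudge it home low down, so it can't tip.

Converted, 0.0275 m / 0.8 = 0.0344, 0.02 m / 0.8 = 0.025.

```bash
echo '[[0, 0, 0.0125, 0, 0], [0, 0, 0.025, 0, 0], [0, 0, 0.0344, 0, 0], [0, 0, 0.0344, 0, 0], [0, 0, 0.0344, 0, 0], [0.0038, 0, 0.0344, 0, 0], [0.0075, 0, 0.0344, 0, 0], [0.0088, 0, 0.0344, 0, 0], [0.01, 0, 0.0344, 0, 0], [0.0113, 0, 0.0344, 0, 0], [0.0125, 0, 0.0344, 0, 0], [0.0125, 0, 0.0344, 0, 0]]' > next.json && python3 drive.py next.json
echo '[[0.0006, 0, 0, 0, 0], [0.0013, 0, 0, 0, 0], [0.0013, 0, 0, 0, 0], [0.0013, 0, 0, 0, 0]]' > next.json && python3 drive.py next.json
python3 g.py w7
```

```text
t: 19.85
tcp_pos: [0.5017, -0.3021, 0.1763]
tool_rot: [0.999, -0.048, -0.0, -0.0]
force: [-1.1, -0.6, -1.0]
finger_gap: 0.226
gripper_force: 69.5
t: 20.25
tcp_pos: [0.5023, -0.3022, 0.1763]
tool_rot: [0.999, -0.048, -0.001, -0.0]
force: [-2.4, -0.4, 0.2]
finger_gap: 0.226
gripper_force: 69.7
[-3.18180395 -0.7926016   0.14425915] [ 0.50231073 -0.3021589   0.1762442 ]
w [ 0.5361 -0.306 ] 0.021 2122 gap mm -2.935997080802919 along -0.7651521742343901 bail [ 0.5364 -0.306   0.0694]
t [ 0.5348 -0.3053] 0.021 184 gap mm 2.6584195852279655 along -1.1200085699558255 bail [ 0.5354 -0.304   0.0686]
```

Careful with the scale: shifts go in shares of 800 mm and turns go in shares of 2 pi rad. That gives: 0.001 m / 0.8 = 0.0013, 0.0005 m / 0.8 = 0.0006.

```bash
echo '[[0.0006, 0, 0, 0, 0], [0.0013, 0, 0, 0, 0], [0.0013, 0, 0, 0, 0], [0.0013, 0, 0, 0, 0]]' > next.json && python3 drive.py next.json; python3 g.py w8; echo '[[0.0006, 0, 0, 0, 0], [0.0013, 0, 0, 0, 0], [0.0013, 0, 0, 0, 0], [0.0013, 0, 0, 0, 0]]' > next.json && python3 drive.py next.json
python3 g.py w9
```

```text
t: 20.75
tcp_pos: [0.5037, -0.3022, 0.1763]
tool_rot: [0.999, -0.048, -0.0, -0.0]
force: [-2.9, 0.7, 1.2]
finger_gap: 0.224
gripper_force: 69.8
[-2.03139354  0.76779888  1.11768296] [ 0.50366514 -0.30212753  0.17622671]
w [ 0.5373 -0.306 ] 0.021 2114 gap mm -4.094646000862124 along -0.8143494129180907 bail [ 0.5377 -0.306   0.0693]
t [ 0.5393 -0.306 ] 0.022 182 gap mm -5.477203726768496 along -0.4890496373176573 bail [ 0.5362 -0.3054  0.0693]
t: 21.25
tcp_pos: [0.5046, -0.3023, 0.1762]
tool_rot: [0.999, -0.048, -0.0, -0.0]
force: [-2.5, 0.6, 0.9]
finger_gap: 0.226
gripper_force: 69.8
[-3.8484442  -0.0620361   0.65217915] [ 0.50466829 -0.30232069  0.17625328]
w [ 0.5382 -0.3062] 0.0211 2116 gap mm -4.733326172828675 along -0.7537561833858488 bail [ 0.5386 -0.3061  0.0693]
t [ 0.537  -0.3054] 0.0206 183 gap mm -0.7632533192634614 along -0.9033414781093596 bail [ 0.5375 -0.3037  0.0686]
```

View pics/w9.png

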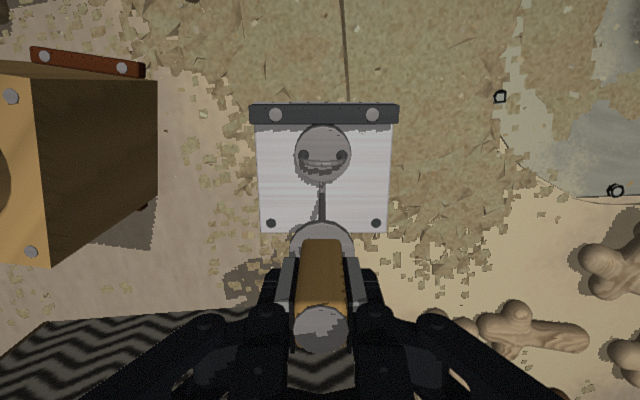

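The disc, at (322,155), now follows the push and appears to be reaching the bar at (323,115). I'll keep going in small steps until the force rises.

Converted, 0.0005 m / 0.8 = 0.0006.

```bash
echo '[[0.0006, 0, 0, 0, 0], [0.0006, 0, 0, 0, 0], [0.0006, 0, 0, 0, 0]]' > next.json && python3 drive.py next.json|sed -n '2p;4p'; echo '[[0.0006, 0, 0, 0, 0], [0.0006, 0, 0, 0, 0], [0.0006, 0, 0, 0, 0]]' > next.json && python3 drive.py next.json|sed -n '2p;4p'; echo '[[0.0006, 0, 0, 0, 0], [0.0006, 0, 0, 0, 0], [0.0006, 0, 0, 0, 0]]' > next.json && python3 drive.py next.json|sed -n '2p;4p'; python3 g.py w10
```

```text
tcp_pos: [0.505, -0.3024, 0.1762]
force: [-5.0, 0.1, 0.7]
tcp_pos: [0.5056, -0.3024, 0.1759]
force: [-4.2, 0.4, -2.5]
tcp_pos: [0.506, -0.3024, 0.176]
force: [-4.7, 0.4, -2.0]
[-4.99888515  0.43352721 -2.5133475 ] [ 0.50596587 -0.30239835  0.17606374]
w [ 0.5384 -0.3064] 0.021 2096 gap mm -5.520485281944279 along -0.5369978427886961 bail [ 0.5388 -0.3064  0.0693]
t [ 0.5365 -0.3058] 0.0209 172 gap mm -3.921156430244446 along -1.0237031400203702 bail [ 0.5375 -0.3053  0.0684]
```

The disc stopped at x=0.5384, exactly the computed contact position, while the force rose to 5 N. Backing off and rising.

Converted, -0.146 m / 0.8 = -0.1825, -0.11 m / 0.8 = -0.1375.

```bash
echo '[[-0.0013, 0, 0, 0, 0], [-0.0025, 0, 0, 0, 0], [-0.0063, 0, 0, 0, 0], [-0.015, 0, 0, 0, 0], [-0.025, 0, 0, 0, 0], [-0.025, 0, 0, 0, 0], [-0.025, 0, -0.0375, 0, 0], [-0.025, 0, -0.0875, 0, 0], [-0.025, 0, -0.1375, 0, 0], [-0.025, 0, -0.1825, 0, 0], [-0.025, 0, -0.1825, 0, 0], [-0.025, 0, -0.1825, 0, 0], [-0.025, 0, -0.1825, 0, 0]]' > next.json && python3 drive.py next.json
python3 - <<'E'
from h import *
from station import manip
t=manip.snapshot("top");d=wrist(manip,"w11")
for nm,P in (("w",cloud(d)),("t",cloud(t))):
    n=(np.hypot(P[...,0]-.538,P[...,1]+.306)<.08)
    m=n&(P[...,2]>.027)&(P[...,2]<.036)&((P[...,:2]-[.538,-.3064])@[.9954,-.096]>.0215);b=cv2.minAreaRect(P[m][:,:2].astype(np.float32));print(b);b=np.array(b[0])
    m=n&(abs(P[...,2]-.040)<.002)&((P[...,:2]-[.538,-.3064])@[.9954,-.096]<.0205)&(np.hypot(P[...,0]-.538,P[...,1]+.306)<.024);c,r=cv2.minEnclosingCircle(P[m][:,:2].astype(np.float32));c=np.array(c)
    e=b-c;print(nm,c.round(4),round(r,4),"gap mm",1000*(e@[.9954,-.096]-.028),"along",1000*e@[.096,.9954])
P=cloud(d)
m=(P[...,2]<.27)&(P[...,2]>.15)&(np.hypot(P[...,0]-.49,P[...,1]+.302)<.04)
for z in (.18,.20,.22,.24): print(z,P[m&(abs(P[...,2]-z)<.01)].mean(0).round(4))
rel(manip,[.555,.1499,.3205],.02)
E
```

```text
t: 23.65
tcp_pos: [0.4857, -0.3001, 0.3209]
tool_rot: [0.999, -0.048, -0.001, -0.001]
force: [-0.1, -0.2, -1.7]
finger_gap: 0.226
gripper_force: 69.6
((0.5664156675338745, -0.3095443546772003), (0.10905106365680695, 0.013528671115636826), 84.58045959472656)
w [ 0.5382 -0.3069] 0.0209 gap mm 0.38822237253188785 along 0.05100377798080457
((0.5659845471382141, -0.3094577193260193), (0.11030279099941254, 0.012741188518702984), 84.32768249511719)
t [ 0.5371 -0.3063] 0.021 gap mm 1.0343258261680568 along -0.3411305665969847
0.18 [ 0.491  -0.3002  0.1774]
0.2 [ 0.486  -0.2998  0.2003]
0.22 [ 0.4862 -0.2997  0.2196]
0.24 [ 0.4871 -0.2984  0.2303]
d [ 0.0257 -0.4545  0.0009] turn -0.116 yaw now -0.096 tilt -1.0
```

The gauge stands touching the bar and centred along it, to within the measurement error. Now I'll take the hook back over its rest.

Converted, -0.454 m / 0.8 = -0.5675, -0.44 m / 0.8 = -0.55, -0.116 rad / 6.2832 = -0.0185.

```bash
echo '[[0.0013, -0.025, 0, -0.0016, 0], [0.0033, -0.0688, 0, -0.0048, 0], [0.0063, -0.1188, 0, -0.0064, 0], [0.01, -0.1688, 0, -0.008, 0], [0.0125, -0.2188, 0, -0.0095, 0], [0.0163, -0.2688, 0, -0.0111, 0], [0.0188, -0.3188, 0, -0.0127, 0], [0.0213, -0.3688, 0, -0.0143, 0], [0.025, -0.4188, 0, -0.0159, 0], [0.0275, -0.4688, 0, -0.0175, 0], [0.03, -0.5125, 0, -0.0185, 0], [0.0319, -0.55, 0, -0.0185, 0], [0.0321, -0.5675, 0, -0.0185, 0], [0.0321, -0.5675, 0, -0.0185, 0], [0.0321, -0.5675, 0, -0.0185, 0], [0.0321, -0.5675, 0, -0.0185, 0]]' > next.json && python3 drive.py next.json
python3 - <<'E'
from h import *
from station import manip
d=wrist(manip,"w12");P=cloud(d)
m=(P[...,2]<.27)&(P[...,2]>.14)&(np.hypot(P[...,0]-.557,P[...,1]-.149)<.03)
for z in (.165,.18,.20,.22): print(z,P[m&(abs(P[...,2]-z)<.008)].mean(0).round(4))
n=np.hypot(P[...,0]-.555,P[...,1]-.147)<.06
m=n&(abs(P[...,2]-.13)<.003);print("prongs",cv2.minAreaRect(P[m][:,:2].astype(np.float32)*1000),m.sum())
rel(manip,[.555,.149,.182],.03)
E
```

```text
t: 25.35
tcp_pos: [0.5554, 0.1475, 0.3221]
tool_rot: [1.0, 0.009, -0.0, 0.0]
force: [-1.0, 0.1, -1.4]
finger_gap: 0.224
gripper_force: 69.5
0.165 [0.5598 0.1473 0.1711]
0.18 [0.5617 0.1474 0.179 ]
0.2 [0.5561 0.1471 0.1997]
0.22 [0.5561 0.1474 0.2202]
prongs ((545.5980224609375, 148.00677490234375), (67.64973449707031, 46.072486877441406), 2.648358106613159) 2379
d [-0.0004 -0.0017  0.1402] turn -0.012 yaw now 0.018 tilt -1.0
```

View pics/w12.png

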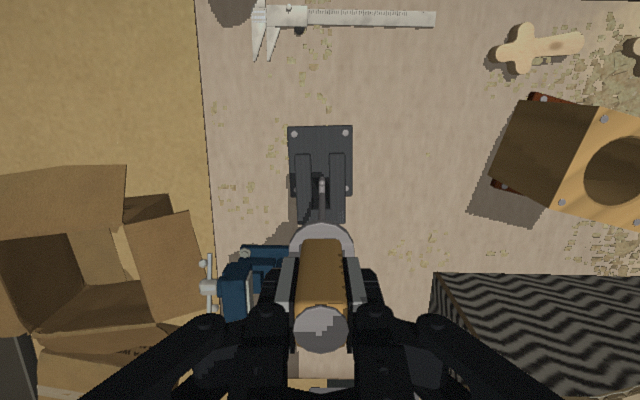

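The wrist view shows the toe at (321,183), in line with the fork slot between the prongs at (303,185) and (337,185). Lowering with about a 1 mm correction.

Converted, 0.137 m / 0.8 = 0.1713, 0.0015 m / 0.8 = 0.0019, -0.02 rad / 6.2832 = -0.0032.

```bash
echo '[[0.0019, -0.0015, 0, -0.0032, 0], [0.0019, -0.0015, 0.0188, -0.0032, 0], [0.0019, -0.0015, 0.0438, -0.0032, 0], [0.0019, -0.0015, 0.0688, -0.0032, 0], [0.0019, -0.0015, 0.0938, -0.0032, 0], [0.0019, -0.0015, 0.1188, -0.0032, 0], [0.0019, -0.0015, 0.1438, -0.0032, 0], [0.0019, -0.0015, 0.1625, -0.0032, 0], [0.0019, -0.0015, 0.17, -0.0032, 0], [0.0019, -0.0015, 0.1713, -0.0032, 0], [0.0019, -0.0015, 0.1713, -0.0032, 0], [0.0019, -0.0015, 0.1713, -0.0032, 0]]' > next.json && python3 drive.py next.json
echo '[[0, 0, 0.0013, 0, 0], [0, 0, 0.0025, 0, 0], [0, 0, 0.0025, 0, 0]]' > next.json && python3 drive.py next.json; echo '[[0, 0, 0.0013, 0, 0], [0, 0, 0.0013, 0, 0], [0, 0, 0.0013, 0, 0]]' > next.json && python3 drive.py next.json
```

```text
t: 26.6
tcp_pos: [0.5578, 0.1499, 0.1863]
tool_rot: [1.0, 0.02, 0.001, -0.0]
force: [1.4, 0.3, -0.0]
finger_gap: 0.224
gripper_force: 69.5
t: 26.9
tcp_pos: [0.557, 0.15, 0.1835]
tool_rot: [1.0, 0.02, 0.0, -0.0]
force: [0.7, 0.5, -0.9]
finger_gap: 0.225
gripper_force: 69.5
t: 27.2
tcp_pos: [0.557, 0.15, 0.1823]
tool_rot: [1.0, 0.02, -0.0, -0.0]
force: [-0.2, -0.2, -1.1]
finger_gap: 0.224
gripper_force: 69.5
```

Converted, 0.001 m / 0.8 = 0.0013.

```bash
echo '[[0, 0, 0.0013, 0, 0], [0, 0, 0.0013, 0, 0], [0, 0, 0.0013, 0, 0]]' > next.json && python3 drive.py next.json|sed -n '2p;4p'; echo '[[0, 0, 0.0009, 0, 0], [0, 0, 0.0009, 0, 0], [0, 0, 0.0009, 0, 0]]' > next.json && python3 drive.py next.json|sed -n '2p;4p'; echo '[[0, 0, 0.0006, 0, 0], [0, 0, 0.0006, 0, 0], [0, 0, 0.0006, 0, 0]]' > next.json && python3 drive.py next.json|sed -n '2p;4p'
```

```text
tcp_pos: [0.5572, 0.15, 0.1818]
force: [-1.6, -0.0, 3.4]
tcp_pos: [0.5572, 0.15, 0.1818]
force: [-2.8, -1.4, 7.6]
tcp_pos: [0.5572, 0.15, 0.1818]
force: [-3.7, -1.0, 10.6]
```

The collar is seated on the prongs. I'll ease off, release gently and rise straight up.

Converted, -0.12 m / 0.8 = -0.15, -0.1 m / 0.8 = -0.125.

```bash
echo '[[0, 0, -0.0013, 0, 0], [0, 0, -0.0013, 0, 0], [0, 0, -0.0013, 0, 0.3], [0, 0, -0.0013, 0, 0.4], [0, 0, -0.0013, 0, 0.6], [0, 0, -0.0013, 0, 1], [0, 0, -0.0013, 0, 1], [0, 0, -0.0013, 0, 1], [0, 0, -0.0013, 0, 1], [0, 0, -0.0013, 0, 1], [0, 0, -0.0375, 0, 1], [0, 0, -0.0875, 0, 1], [0, 0, -0.125, 0, 1], [-0.0625, 0, -0.15, 0, 1], [-0.125, 0, -0.15, 0, 1], [-0.125, 0, -0.15, 0, 1], [-0.125, 0, -0.15, 0, 1], [-0.125, 0, -0.15, 0, 1]]' > next.json && python3 drive.py next.json 20
python3 - <<'E'
from h import *
from station import manip
d=wrist(manip,"w13");P=cloud(d)
near=(np.hypot(P[...,0]-.555,P[...,1]-.147)<.06)
m=near&(P[...,2]>.188)
print("top",cv2.minAreaRect(P[m][:,:2].astype(np.float32)*1000),m.sum(),np.median(P[m],0))
m=near&(abs(P[...,2]-.136)<.002)
print("collar",cv2.minEnclosingCircle(P[m][:,:2].astype(np.float32)),np.median(P[m][:,2]))
s=manip.snapshot("side")
a=cv2.resize(s["pixels"][95:205,250:330],None,fx=5,fy=5,interpolation=3)
b=cv2.resize(s["pixels"][285:355,270:350],None,fx=5,fy=5,interpolation=3)
im=np.zeros((550,800,3),np.uint8);im[:,:400]=a;im[:350,400:]=b
cv2.imwrite("pics/final.png",im[:,:,::-1])
E
```

```text
t: 29.9
tcp_pos: [0.4587, 0.146, 0.3007]
tool_rot: [1.0, 0.02, 0.001, -0.0]
force: [0.8, 0.1, -0.1]
finger_gap: 0.999
gripper_force: 0.0
top ((556.6646118164062, 150.8084259033203), (19.660757064819336, 19.92359161376953), 3.1050806045532227) 1187 [0.55653037 0.15075885 0.19785875]
collar ((0.5566631555557251, 0.15077438950538635), 0.017481504008173943) 0.13650517115844923
```

View pics/final.png

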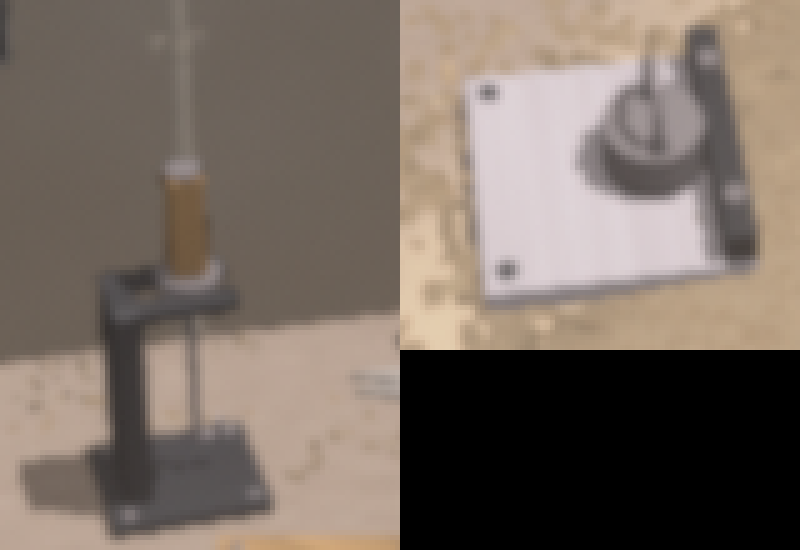

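The hook hangs upright in the fork, with its collar at (193,280) in the crop and its top at 0.198. The gauge stands upright against the bar at (655,140). Handing in.

```bash
python3 -c "
from station import manip
print(manip.sign_off())"
```

```text
the job is handed in; nothing more can be done
None
```

I handed the job in at about 30 s: the gauge stands upright on the plate, touching the middle of the stop bar to within the cameras' accuracy, the hook hangs upright in its rest's fork again, and I kept clear of the blanks and caliper, though I did not measure them again at the end.

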